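# Load the embossing press and hold it down

### The arm

A 7-joint arm with a two-finger parallel gripper is mounted at the origin on the work surface. World frame = base frame: x ahead of the robot, y to its left, z up, the work surface at z = 0. Lengths are in m, angles in rad, forces in N, time in s.
With the tool pointing down it reaches from about 0.4 to 0.925 m from the base axis. Payload 4.1 kg.
Tool frame: the origin (TCP) lies at the very end of the fingers, on their centre line; the grasp point (between the pads) lies 19 mm behind it; z points along the fingers, y is the direction in which the jaws open and shut (so a half turn about z gives the same grasp; the last joint's range is limited). The gripper opens to 85 mm and grips with 20 to 120 N. Pads are 22 mm wide; open, the fingers measure 114 mm over their backs; the gripper's body (76 mm by 85 mm) begins 54 mm behind the grasp point. The pads swing forward as they close: fully open they stand 13 mm farther back than shut.
Start: joints at [-1.31, 0.398, 0.045, 1.537, -0.019, 1.207, -0.051], TCP at [0.229, 0.608, 0.231] pointing down, gripper open.
Joint ranges: [-2.82, 2.82], [-0.49, 2.23], [-1.37, 1.46], [0, 2.46], [-1.36, 4.5], [0.23, 2], [-2.94, 2.94]. Speed limits (rad/s): [2.57, 2.57, 3.14, 3.14, 3.14, 3.14, 3.14].

### API

Orientations are given as a unit quaternion [w, x, y, z].
In Python, from bench import ctrl, get_image, camera_params gives the robot as it stands.
- The arm moves only by the tool play_rows, never from a script. Its argument "targets" is a list of rows, each an object of numbers: "x", "y", "z": the shift along the tool's x, y, z in units of 0.06 m (1.0 is 0.06 m); "ax", "ay", "az": the turn, a rotation vector about the tool's x, y, z in units of 0.1 rad (1.0 is 0.1 rad); "fingers": the opening, from -1 (shut) to 1 (fully open). A call has 1 to 12 rows; each row shifts and turns the commanded pose from where the row before left it, along the tool's axes as they then stand; what a row does not reach is not made up. A row lasts 1/8 s, in which the tool goes at most 62.5 mm and 10.7 degrees, less where a joint would pass 70% of its speed; a pose out of reach is approached as far as the arm can. A call with a number of a shift or a turn outside -1 to 1 is refused whole. A call with a gripper value outside its range is refused whole. The fingers move at their own pace and stop on an object; the grip force is fixed at half the most. Time passes only in rows, so rows that do not move let the fingers close. It gives the time, the measured TCP pose, the force and the opening at its end, in the units of the state.
- ctrl.get_state(): the state, without advancing time (a new reading comes with each control period).
- get_image(name): name is "scene" or "top"; returns (picture, depth): 420x560x3 uint8, red, green, blue; 420x560 float32, m along the optical axis (not along the pixel's ray), 0 where there is no reading.
- camera_params(name): a dict with "vfov" (degrees; the focal length in pixels is half the picture's height over the tangent of half this angle, whatever the lens; pixels are square), "cx", "cy" (the principal point, pixels), "k1" (the pictures are not rectified: a ray, as slopes to the right and down, at radius r is drawn at 1 + k1 r^2 times it, then the intrinsics apply), "R" (3x3) and "t" (3): a world point X has camera coordinates R X + t. Camera axes: x right, y down, z forward; pixel columns grow to the right and rows downward; lengths in m; the calibration is good to about 2 mm. A picture is of the moment at which its call begins. camera_params takes no time and is no camera call.
- ctrl.finish_job(): hands the job in, once; it reports no verdict.
The state is a dict: "time": time; "joint_positions": joint angles; "joint_velocities": joint speeds; "joint_torque": joint torques, N m; "ee_pos": TCP position; "tcp_rot": TCP orientation; "ft_force": force on the tool from outside, world axes, zero at the start; "wrist_torque": the same for the moment, N m; "opening": finger opening in m.
Only numpy, scipy, OpenCV 4.12 (cv2) and the standard library are available. Lean on these libraries where they do the work, as an engineer would, in place of code of your own. Each camera call takes 0.05 s, during which the arm holds its last target.

### The job

Slide the narrow embossing cassette, the one that fits the slot, fully home against the end stop of the bench press and let go of it. Then push the press's palm knob straight down by 20 mm (give or take 3 mm; it must not spring back up or be driven to its bottom stop) so that the foot squeezes the cassette, and finish while still holding the knob down there. Leave the wide cassette and everything else on the table where it is.

Things in the scene. Friction and masses are not known exactly. Their poses are not given: they have to be found in the camera images.
- press: Heavy grey bench press, fixed, with an upright frame. Origin: on the table, straight below the knob's axis; x points into the slot, y left, z up. Base plate x -130 to +60, y +-65, top at z 14 mm; its bare front part is a ledge. Uprights at y +-55 to +-65, x +-17, carry a crosshead (x +-20, z 116 to 140). With the cassette home, its grip point is at x -83, y 0, z 41.
- slot_mouth (a point): Middle of the slot's mouth on the slot's level floor, 35 mm before the press's origin, 14 mm above the table; the mouth faces roughly to the robot; axes as the press. The slot is 74 mm wide, between side rails; steel lips, underside 16 mm and top 21 mm above the floor, reach 10 mm inwards over each side. Flared guides, 16 mm high, lead in from 30 mm before the mouth, where they are about 94 mm apart.
- slot_end (a point): Middle of the solid end stop's face on the slot's floor, 70 mm inside the mouth; axes as the press. The slab's leading end touches it when fully home.
- knob_top (a point): Centre of the flat top of the pale wooden palm knob (48 mm across, 24 mm thick) on the press: on the press's axis, 210 mm above the table when up; moves down with the knob.
- plunger (a joint): How far the palm knob is pressed down, m: 0 up (start), 0.032 at its bottom stop. Return spring: about 2 N to start it and 250 N/m; the rubber foot below meets a loaded cassette at about 0.010, and its own spring then adds about 1 N and 450 N/m: some 12 to 13 N at 0.020. Springs back when let go.
- cassette_grip (a point): Narrow cassette: loose flat aluminium slab 140 x 70 x 12 mm, 0.15 to 0.3 kg, paper on top. The point is the centre of its upright grey grip rib, 36 (x) x 16 (y) mm, 30 high above the slab, 27 mm above the slab's underside. x points to the end that enters the slot first: the slab reaches 118 mm ahead of this point, 22 behind, y +-35. Starts flat, rib end towards the robot.
- wide_cassette_grip (a point): The same point on the wide cassette (140 x 100 x 12 mm, otherwise alike): too wide for the slot, leave it alone.
- paper_cup: Low white cup, 60 mm across, 32 mm high, leave alone. Origin: centre of its underside.
- tape_roll: Tape roll lying flat, 90 mm across, 24 mm high, leave alone. Origin: centre of its underside.
- paint_jar: Small jar, 48 mm across, 50 mm high, leave alone. Origin: centre of its underside.
- brush: Paint brush 200 mm long lying on the table, leave alone. x runs from the handle to the bristles.
- glue_bottle: White bottle 56 mm across, 150 mm high, leave alone. Origin: centre of its underside.
Things that resemble listed ones, but are neither listed nor needed, are in the scene too. Of the things shaped like the press, the grey one is meant.

How it is judged:
On the way, in this order (a step that is already met when the one before it is completed fails the run):
1. the narrow cassette lies fully home in the press's slot (x of cassette_grip in the frame of press between -0.088 and -0.078 m and y of cassette_grip in the frame of press between -0.006 and 0.006 m and z of cassette_grip in the frame of press below 0.046 m and angle between the x axis of cassette_grip and the x axis of press, either way round below 0.07 rad), for 0.2 s.
2. the robot has let go of the cassette and pushes the knob 16 to 24 mm down, the foot pressing on the cassette (all of step 1 and value of joint plunger between 0.016 and 0.024 m and contact force between any of the fingers, the arm and plunger above 3 N and contact force between plunger and cassette above 1.5 N and contact force between the fingers and cassette below 0.5 N), for 0.5 s.
At the end, for the whole second after the job is handed in: The narrow cassette lies in the slot within 5 mm of the end stop, straight to 4 degrees and untouched by the gripper; the robot itself holds the knob down by 16 to 24 mm (with at least 3 N), and the foot presses on the cassette with at least 1.5 N (all of step 2); the arm keeps its last pose, push and grip.
It fails at once if the wide cassette or another thing on the table was moved by more than 30 mm (distance of any of wide_cassette_grip, paper_cup, tape_roll, paint_jar, brush, glue_bottle from where it was at the start of the episode above 0.03 m).
It fails at once if the knob was driven to its bottom stop (value of joint plunger above 0.0305 m).
It also fails if it takes over 51 s, if anything falls off the work surface, if the arm or the gripper's body presses on something with over 40 N, if the wrist force passes 120 N, or if a joint passes its speed limit or range.

## Working session

There is one attempt and no reset: what is moved stays moved. The work goes in short steps, Python scripts to look and compute and a tool call to move; the robot and the scene stay as the last step left them, time stands still between calls to the robot, and variables do not carry over. Pictures are saved under pics/ and viewed, and the job is handed in when it is done.

Besides the shell and the picture viewer there is one more tool, called by a JSON object that holds its "fn" and its "kwargs", one argument or row to a line. play_rows: Moves the arm, as the interface text tells. Shifts and turns lie within -1 to 1; 1 stands for 0.06 m of shift or 0.1 rad of turn. Its arguments: {"type":"object","properties":{"targets":{"type":"array","items":{"type":"object","properties":{"x":{"type":"number","minimum":-1,"maximum":1},"y":{"type":"number","minimum":-1,"maximum":1},"z":{"type":"number","minimum":-1,"maximum":1},"ax":{"type":"number","minimum":-1,"maximum":1},"ay":{"type":"number","minimum":-1,"maximum":1},"az":{"type":"number","minimum":-1,"maximum":1},"fingers":{"type":"number"}}}}},"required":["targets"]}

```bash
ls; mkdir -p pics; cat > h.py <<'E'
import numpy as np, cv2
from bench import ctrl, get_image, camera_params
def grab(n,tag):
    im,d=get_image(n); cv2.imwrite(f'pics/{tag}.png',im[:,:,::-1]); np.savez(f'pics/{tag}.npz',im=im,d=d); return im,d
def K(n):
    p=camera_params(n); f=210/np.tan(np.radians(p['vfov'])/2); return p,f
def ray(n,uv):
    p,f=K(n); uv=np.atleast_2d(np.array(uv,float))
    q=(uv-[p['cx'],p['cy']])/f; rd=np.linalg.norm(q,axis=1); r=rd.copy()
    for _ in range(30): r=rd/(1+p['k1']*r*r)
    s=q/(1+p['k1']*r**2)[:,None]
    R=np.array(p['R']);t=np.array(p['t'])
    return -R.T@t, np.c_[s,np.ones(len(s))]@R, 
def onz(n,uv,z):
    o,d=ray(n,uv); return o+d*((z-o[2])/d[:,2])[:,None]
def dep(n,uv,d):
    o,v=ray(n,uv); uv=np.atleast_2d(uv).astype(int); return o+v*d[uv[:,1],uv[:,0]][:,None]
def proj(n,X):
    p,f=K(n); c=np.atleast_2d(X)@np.array(p['R']).T+np.array(p['t']); s=c[:,:2]/c[:,2:]; r2=(s**2).sum(1)
    return s*(1+p['k1']*r2)[:,None]*f+[p['cx'],p['cy']]
E
python3 - <<'E'
from h import *
for n in('scene','top'):
    grab(n,n+'0'); p=camera_params(n); print(n,p['vfov'],p['cx'],p['cy'],p['k1'],-np.array(p['R']).T@p['t'])
print(ctrl.get_state())
E
```

```text
pics
scene 53.710681684621925 277.9170294216273 210.22631446349365 -0.0616822381426817 [ 1.07725053 -0.43511054  0.85580231]
top 52.41027840935856 279.1742474662024 202.54365633144758 -0.04580699712723541 [0.35850633 0.07032861 1.25962394]
{'time': 0.1, 'joint_positions': array([-1.31000519,  0.39915588,  0.04501083,  1.53777006, -0.01872197,
        1.20689863, -0.05071709]), 'joint_velocities': array([-6.28098507e-04, -1.71033737e-03,  2.01266916e-03, -3.40903306e-03,
       -9.85777415e-04, -1.87496771e-03, -9.51279164e-05]), 'joint_torque': array([ 3.50065384e-03, -4.76260078e+01,  1.36985511e+00, -2.54950815e+01,
        1.20733946e-02,  4.98462046e-03, -1.50569656e-05]), 'ee_pos': array([0.22860387, 0.60785551, 0.23033522]), 'tcp_rot': array([-1.14459311e-04,  1.78872489e-01,  9.83871848e-01, -8.98045974e-04]), 'ft_force': array([ 0.44198017, -0.27073453, -0.08677756]), 'wrist_torque': array([ 0.04123202,  0.00095692, -0.00665814]), 'opening': 0.08529963953957494}
```

View pics/scene0.png

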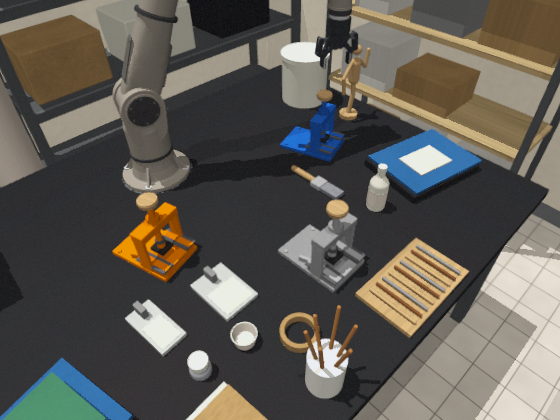

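View pics/top0.png

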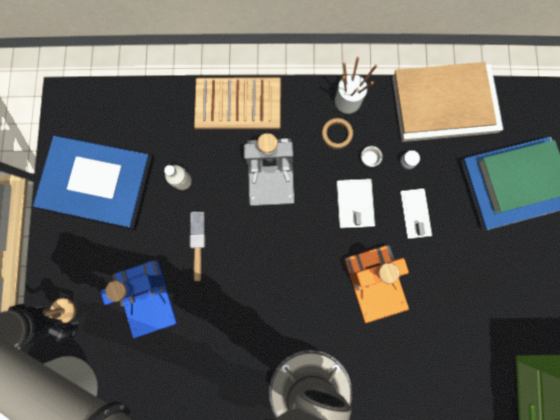

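The grey press is at about (270,172) in the top picture. The narrow cassette is at (416,214) and the wide one at (355,204). Next I'll measure them from enlarged crops.

```bash
python3 - <<'E'
from h import *
im=np.load('pics/top0.npz')['im']; d=np.load('pics/top0.npz')['d']
a=cv2.resize(im[125:215,235:305][:,:,::-1],None,fx=6,fy=6,interpolation=cv2.INTER_CUBIC)
b=cv2.resize(im[180:250,385:445][:,:,::-1],None,fx=6,fy=6,interpolation=cv2.INTER_CUBIC)
H=max(a.shape[0],b.shape[0]); c=np.zeros((H,a.shape[1]+b.shape[1],3),np.uint8); c[:a.shape[0],:a.shape[1]]=a;c[:b.shape[0],a.shape[1]:]=b
cv2.imwrite('pics/crop.png',c)
hsv=cv2.cvtColor(im,cv2.COLOR_RGB2HSV)
def comp(m,box):
    x0,y0,x1,y1=box; M=np.zeros_like(m,np.uint8); M[y0:y1,x0:x1]=m[y0:y1,x0:x1]
    n,l,s,c=cv2.connectedComponentsWithStats(M); k=1+np.argmax(s[1:,4]); return (l==k).astype(np.uint8),s[k],c[k]
# white paper of narrow
m,s,c=comp((hsv[...,2]>200)&(hsv[...,1]<40),(395,180,440,245)); print('paper',s,c)
cn=cv2.findContours(m,cv2.RETR_EXTERNAL,cv2.CHAIN_APPROX_NONE)[0][0]
r=cv2.minAreaRect(cn); print(r, onz('top',cv2.boxPoints(r),.012))
m,s,c=comp((hsv[...,1]>70)&(hsv[...,2]>100),(250,128,285,158)); print('knob',s,c,onz('top',c,.21))
X=dep('top',[c,[270,195],[416,205],[421,230],[419,228]],d);print(X)
m,s,c=comp((hsv[...,2]>60),(240,165,300,212)); cn=cv2.findContours(m,cv2.RETR_EXTERNAL,cv2.CHAIN_APPROX_NONE)[0][0]
r=cv2.minAreaRect(cn); print('base',r,onz('top',cv2.boxPoints(r),.014))
# scene knob
ims=np.load('pics/scene0.npz')['im']; h2=cv2.cvtColor(ims,cv2.COLOR_RGB2HSV)
c=cv2.resize(ims[185:300,270:380][:,:,::-1],None,fx=5,fy=5,interpolation=cv2.INTER_CUBIC); cv2.imwrite('pics/crops.png',c)
E
```

```text
paper [401 189  30  49 995] [415.4361809  211.37085427]
((415.8518981933594, 213.02243041992188), (47.698028564453125, 23.48948097229004), 81.38435363769531) [[ 0.57460586 -0.26995186  0.012     ]
 [ 0.58547118 -0.3396084   0.012     ]
 [ 0.44544983 -0.35467914  0.012     ]
 [ 0.43502528 -0.28606012  0.012     ]]
knob [257 133  20  20 317] [266.72555205 142.32492114] [[0.66524842 0.11946147 0.21      ]]
[[ 0.66429632  0.11930897  0.21325791]
 [ 0.56222562  0.11748674  0.01007916]
 [ 0.53301078 -0.31295772  0.01512625]
 [ 0.45700627 -0.31566704  0.04367034]
 [ 0.46264497 -0.30990601  0.04446852]]
base ((271.0, 185.0), (40.0, 46.0), 90.0) [[0.65237311 0.18402812 0.014     ]
 [0.65262715 0.04638993 0.014     ]
 [0.53195814 0.04633706 0.014     ]
 [0.53148697 0.18205359 0.014     ]]
```

View pics/crop.png

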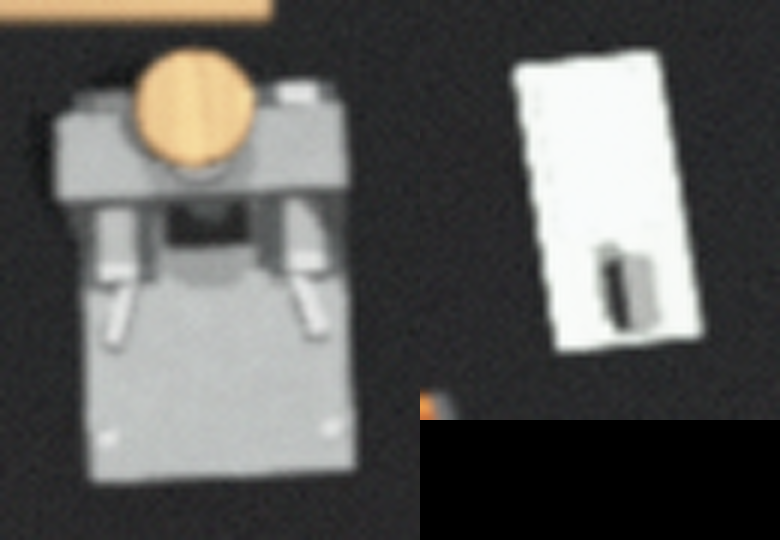

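View pics/crops.png

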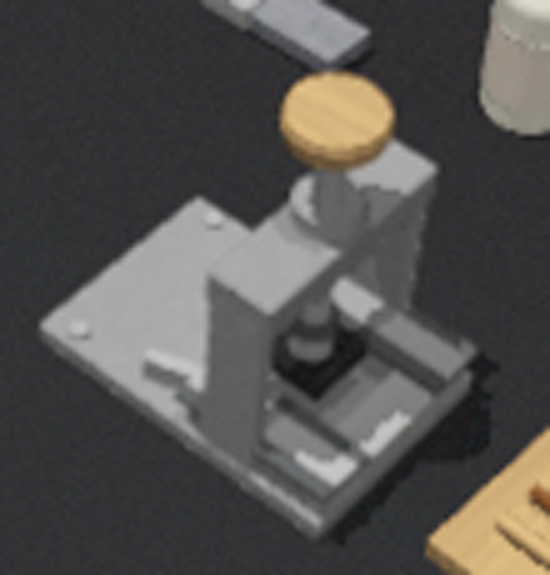

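```bash
cat > m1.py <<'E'
from h import *
z=np.load('pics/top0.npz'); g=cv2.cvtColor(z['im'],cv2.COLOR_RGB2GRAY).astype(float)
def cross(v,lo,hi,th,first=True):
    idx=range(lo,hi) if lo<hi else range(lo,hi,-1)
    st=1 if lo<hi else -1
    for i in idx:
        if (v[i]<th)!=(v[i+st]<th): return i+st*(th-v[i])/(v[i+st]-v[i])
def line(P):
    P=np.array(P); c=P.mean(0)
    for _ in range(3):
        c=P.mean(0); u=np.linalg.svd(P-c)[2][0]; n=np.array([-u[1],u[0]]); e=(P-c)@n; P=P[abs(e)<max(2.5*np.std(e),1e-4)]
    return c,u,np.std(e)
def rows(r,lo,hi,th,zz): return line(onz('top',[(cross(g[y],lo,hi,th),y) for y in r],zz)[:,:2])
def cols(r,lo,hi,th,zz): return line(onz('top',[(x,cross(g[:,x],lo,hi,th)) for x in r],zz)[:,:2])
def ang(u,ref): 
    a=np.degrees(np.arctan2(u[1],u[0]))-ref
    return (a+90)%180-90
th=100
L=rows(range(178,200),238,262,90,.014); R=rows(range(178,200),302,282,90,.014); F=cols(range(254,291),214,195,90,.0)
for l in(L,R): print('press side',l[0],ang(l[1],0),l[2])
print('front',F[0],ang(F[1],90),F[2])
x=F[0][0]
sc=255
L=rows(range(195,232),398,415,130,.012);R=rows(range(195,232),438,420,130,.012)
Fr=cols(range(404,424),184,200,130,.012);B=cols(range(411,429),245,232,130,.012)
for l,r in((L,0),(R,0),(Fr,90),(B,90)): print('cas',l[0],ang(l[1],r),l[2])
d=z['d']
# rib via depth
ys,xs=np.mgrid[215:242,408:434]; uv=np.c_[xs.ravel(),ys.ravel()]; X=dep('top',uv,d); q=X[(X[:,2]>.034)]
print(len(q),q.mean(0),q.min(0),q.max(0))
# knob by scene
s=np.load('pics/scene0.npz'); 
ys,xs=np.mgrid[195:225,320:355]; uv=np.c_[xs.ravel(),ys.ravel()]; X=dep('scene',uv,s['d']); q=X[(X[:,2]>.203)]
print('knob scene depth',len(q),q.mean(0),(q.min(0)+q.max(0))/2,q.min(0),q.max(0))
print('scene corners',onz('scene',[(278,250.4),(310,224.6)],.014))
E
python3 m1.py
```

```text
press side [0.58399019 0.18198714] 1.5626916469616106 0.00017598593929531446
press side [0.58135826 0.04794704] 3.4965128208290537 0.0002919352558887769
front [0.53559511 0.11166281] 3.1160887252761 0.00029364106137332697
cas [ 0.50966048 -0.27527563] 6.568253146933216 0.00037925295014680255
cas [ 0.50988346 -0.34951081] 6.572192606405025 0.00018170188740164009
cas [ 0.58177587 -0.30845133] 6.655895399003484 0.00035405832871777287
cas [ 0.43884231 -0.32049678] 7.103683053545126 0.00023360861702881623
85 [ 0.45690473 -0.29849166  0.09949675] [ 0.35850633 -0.32711732  0.03434346] [0.48040454 0.07032861 1.25962394]
knob scene depth 314 [0.67403071 0.10959041 0.2153321 ] [ 0.86004506 -0.1467965   0.52946954] [ 0.64283959 -0.43511054  0.20313677] [1.07725053 0.14151754 0.85580231]
scene corners [[0.54582567 0.04627019 0.014     ]
 [0.53902312 0.17619217 0.014     ]]
```

```bash
cat >> h.py <<'E'
from scipy.spatial.transform import Rotation as Ro
def Rt(s): return Ro.from_quat(np.roll(s['tcp_rot'],-1)).as_matrix()
def go(tgt,frm=None,yaw=None):
    "shift in tool units and yaw error (az units) for tool x at world angle yaw deg; also tilt fix"
    s=ctrl.get_state(); R=Rt(s); p=np.array(s['ee_pos'] if frm is None else frm)
    print('t',round(s['time'],2),'p',p.round(4),'xang',np.degrees(np.arctan2(R[1,0],R[0,0])).round(2),'f',s['ft_force'].round(2),'op',round(s['opening'],4))
    u=R.T@(np.array(tgt)-p)/.06; print('units',u.round(2),'len',abs(u).max().round(2))
    if yaw is not None:
        a=np.radians(yaw); D=np.c_[[np.cos(a),np.sin(a),0],[np.sin(a),-np.cos(a),0],[0,0,-1]]
        print('turn units',(Ro.from_matrix(R.T@D).as_rotvec()/.1).round(2))
E
python3 - <<'E'
from h import *
z=np.load('pics/top0.npz');d=z['d']
ys,xs=np.mgrid[0:420,0:560]; uv=np.c_[xs.ravel(),ys.ravel()]; X=dep('top',uv,d); ok=d.ravel()>0
for nm,b in dict(manneq=(45,290,80,325),blue=(95,255,180,340),glue=(160,160,195,190),orange=(340,240,415,325)).items():
    m=ok&(uv[:,0]>=b[0])&(uv[:,0]<b[2])&(uv[:,1]>=b[1])&(uv[:,1]<b[3])&(X[:,2]>.03)
    q=X[m]; print(nm,len(q),np.percentile(q,5,axis=0).round(3),np.percentile(q,95,axis=0).round(3))
s=np.load('pics/scene0.npz'); ys,xs=np.mgrid[195:225,320:355]; uv2=np.c_[xs.ravel(),ys.ravel()]; k=s['d'][uv2[:,1],uv2[:,0]]>0
Y=dep('scene',uv2,s['d'])[k]; q=Y[(Y[:,2]>.203)&(Y[:,2]<.22)]; print('knob scene',len(q),q.mean(0),(q.min(0)+q.max(0))/2)
print('rib top',onz('top',(421.7,228.3),.042))
m=X[(X[:,2]>.034)&(X[:,2]<.06)&ok&(uv[:,0]>405)&(uv[:,0]<432)&(uv[:,1]>212)&(uv[:,1]<242)]; print(len(m),m.mean(0))
c,sn=np.cos(np.radians(6.62)),np.sin(np.radians(6.62))
print('grip',.5103-.048*c,-.3123-.048*sn)
go([.229,.608,.32],yaw=186.6)
E
```

```text
manneq 304 [0.217 0.557 0.041] [0.239 0.725 0.343]
blue 1638 [0.252 0.425 0.032] [0.346 0.544 0.213]
glue 444 [0.58  0.356 0.043] [0.623 0.397 0.153]
orange 1607 [ 0.303 -0.232  0.032] [ 0.395 -0.115  0.212]
knob scene 311 [0.67014113 0.11484476 0.20915393] [0.66815815 0.11609344 0.208058  ]
rib top [[ 0.4620156  -0.31840573  0.042     ]]
81 [ 0.46176391 -0.31670501  0.04220651]
grip 0.46262003594652945 -0.3178336270076468
t 0.1 p [0.2286 0.6079 0.2303] xang 159.39 f [ 0.44 -0.27 -0.09] op 0.0853
units [-0.01  0.   -1.49] len 1.49
turn units [-0.02 -0.   -4.75]
```

{"fn": "play_rows", "kwargs": {
  "targets": [
    {"z": -0.8},
    {"z": -0.8},
    {"z": 0},
    {"az": -0.95},
    {"az": -0.95},
    {"az": -0.95},
    {"az": -0.95},
    {"az": -0.95},
    {"az": 0}
  ]
}}

```text
invalid input at $.targets[0]: expected keys x, y, z, ax, ay, az, fingers
```

```bash
python3 - <<'E'
from h import *
go([.45,.3,.32],yaw=186.6)
E
```

```text
t 0.1 p [0.2286 0.6079 0.2303] xang 159.39 f [ 0.44 -0.27 -0.09] op 0.0853
units [-5.26 -3.51 -1.49] len 5.26
turn units [-0.02 -0.   -4.75]
```

All seven keys are needed in every row.

{"fn": "play_rows", "kwargs": {
  "targets": [
    {"x": 0, "y": 0, "z": -0.8, "ax": 0, "ay": 0, "az": 0, "fingers": 1},
    {"x": 0, "y": 0, "z": -0.8, "ax": 0, "ay": 0, "az": 0, "fingers": 1},
    {"x": 0, "y": 0, "z": 0, "ax": 0, "ay": 0, "az": -0.95, "fingers": 1},
    {"x": 0, "y": 0, "z": 0, "ax": 0, "ay": 0, "az": -0.95, "fingers": 1},
    {"x": 0, "y": 0, "z": 0, "ax": 0, "ay": 0, "az": -0.95, "fingers": 1},
    {"x": 0, "y": 0, "z": 0, "ax": 0, "ay": 0, "az": -0.95, "fingers": 1},
    {"x": 0, "y": 0, "z": 0, "ax": 0, "ay": 0, "az": -0.95, "fingers": 1}
  ]
}}

```text
time: 0.98
ee_pos: [0.2288, 0.6081, 0.3267]
tcp_rot: [-0.0, -0.059, 0.998, -0.001]
ft_force: [-0.8, -0.0, 0.4]
opening: 0.0851
```

```bash
python3 - <<'E'
from h import *
go([.45,.2,.32],yaw=186.6)
E
```

```text
t 0.97 p [0.2288 0.6081 0.3267] xang -173.22 f [-0.84 -0.02  0.42] op 0.0851
units [-2.86 -7.19  0.12] len 7.19
turn units [-0.01 -0.    0.03]
```

{"fn": "play_rows", "kwargs": {
  "targets": [
    {"x": -0.36, "y": -0.6, "z": 0, "ax": 0, "ay": 0, "az": 0, "fingers": 1},
    {"x": -0.4, "y": -0.6, "z": 0, "ax": 0, "ay": 0, "az": 0, "fingers": 1},
    {"x": -0.4, "y": -0.8, "z": 0, "ax": 0, "ay": 0, "az": 0, "fingers": 1},
    {"x": -0.4, "y": -0.8, "z": 0, "ax": 0, "ay": 0, "az": 0, "fingers": 1},
    {"x": -0.4, "y": -0.8, "z": 0, "ax": 0, "ay": 0, "az": 0, "fingers": 1},
    {"x": -0.4, "y": -0.8, "z": 0, "ax": 0, "ay": 0, "az": 0, "fingers": 1},
    {"x": -0.3, "y": -0.8, "z": 0, "ax": 0, "ay": 0, "az": 0, "fingers": 1},
    {"x": -0.2, "y": -0.8, "z": 0, "ax": 0, "ay": 0, "az": 0, "fingers": 1},
    {"x": 0, "y": -0.8, "z": 0, "ax": 0, "ay": 0, "az": 0, "fingers": 1},
    {"x": 0, "y": -0.4, "z": 0, "ax": 0, "ay": 0, "az": 0, "fingers": 1}
  ]
}}

```text
time: 2.22
ee_pos: [0.4493, 0.1956, 0.327]
tcp_rot: [-0.0, -0.055, 0.998, -0.0]
ft_force: [0.8, 0.7, -0.1]
opening: 0.0854
```

```bash
python3 - <<'E'
from h import *
go([.4624,-.3178,.2],yaw=186.6)
E
```

```text
t 2.23 p [0.4493 0.1956 0.327 ] xang -173.64 f [ 0.83  0.66 -0.09] op 0.0854
units [ 0.73 -8.53  2.12] len 8.53
turn units [-0.01 -0.01 -0.04]
```

{"fn": "play_rows", "kwargs": {
  "targets": [
    {"x": 0, "y": -0.6, "z": 0, "ax": 0, "ay": 0, "az": 0, "fingers": 1},
    {"x": 0.1, "y": -0.8, "z": 0, "ax": 0, "ay": 0, "az": 0, "fingers": 1},
    {"x": 0.1, "y": -0.8, "z": 0, "ax": 0, "ay": 0, "az": 0, "fingers": 1},
    {"x": 0.1, "y": -0.8, "z": 0, "ax": 0, "ay": 0, "az": 0, "fingers": 1},
    {"x": 0.1, "y": -0.8, "z": 0, "ax": 0, "ay": 0, "az": 0, "fingers": 1},
    {"x": 0.1, "y": -0.8, "z": 0, "ax": 0, "ay": 0, "az": 0, "fingers": 1},
    {"x": 0.1, "y": -0.8, "z": 0, "ax": 0, "ay": 0, "az": 0, "fingers": 1},
    {"x": 0.1, "y": -0.8, "z": 0.3, "ax": 0, "ay": 0, "az": 0, "fingers": 1},
    {"x": 0, "y": -0.8, "z": 0.4, "ax": 0, "ay": 0, "az": 0, "fingers": 1},
    {"x": 0, "y": -0.8, "z": 0.6, "ax": 0, "ay": 0, "az": 0, "fingers": 1},
    {"x": 0, "y": -0.7, "z": 0.7, "ax": 0, "ay": 0, "az": 0, "fingers": 1},
    {"x": 0, "y": 0, "z": 0, "ax": 0, "ay": 0, "az": 0, "fingers": 1}
  ]
}}

```text
time: 3.72
ee_pos: [0.4625, -0.3145, 0.2032]
tcp_rot: [-0.004, -0.055, 0.998, 0.0]
ft_force: [0.2, 1.0, -0.1]
opening: 0.0853
```

```bash
python3 - <<'E'
from h import *
go([.4624,-.3178,.018],yaw=186.6)
E
```

```text
t 3.73 p [ 0.4625 -0.3145  0.2032] xang -173.74 f [ 0.19  1.02 -0.06] op 0.0853
units [-0.02 -0.06  3.09] len 3.09
turn units [ 0.01 -0.09 -0.06]
```

{"fn": "play_rows", "kwargs": {
  "targets": [
    {"x": 0, "y": -0.06, "z": 0.6, "ax": 0, "ay": -0.09, "az": -0.06, "fingers": 1},
    {"x": 0, "y": 0, "z": 0.8, "ax": 0, "ay": 0, "az": 0, "fingers": 1},
    {"x": 0, "y": 0, "z": 0.7, "ax": 0, "ay": 0, "az": 0, "fingers": 1},
    {"x": 0, "y": 0, "z": 0.4, "ax": 0, "ay": 0, "az": 0, "fingers": 1},
    {"x": 0, "y": 0, "z": 0.2, "ax": 0, "ay": 0, "az": 0, "fingers": 1},
    {"x": 0, "y": 0, "z": 0.1, "ax": 0, "ay": 0, "az": 0, "fingers": 1},
    {"x": 0, "y": 0, "z": 0, "ax": 0, "ay": 0, "az": 0, "fingers": 1}
  ]
}}

```text
time: 4.6
ee_pos: [0.4682, -0.3158, 0.04]
tcp_rot: [0.005, -0.061, 0.998, 0.0]
ft_force: [0.6, -0.3, 0.3]
opening: 0.0852
```

```bash
python3 - <<'E'
from h import *
go([.4624,-.3178,.018],yaw=186.6)
grab('top','top1');im,_=grab('scene','scene1')
cv2.imwrite('pics/s1c.png',cv2.resize(im[230:380,100:300][:,:,::-1],None,fx=3.5,fy=3.5,interpolation=cv2.INTER_CUBIC))
E
```

```text
t 4.6 p [ 0.4682 -0.3158  0.04  ] xang -173.03 f [ 0.63 -0.26  0.33] op 0.0852
units [ 0.1  -0.02  0.37] len 0.37
turn units [-0.    0.1   0.06]
```

View pics/s1c.png

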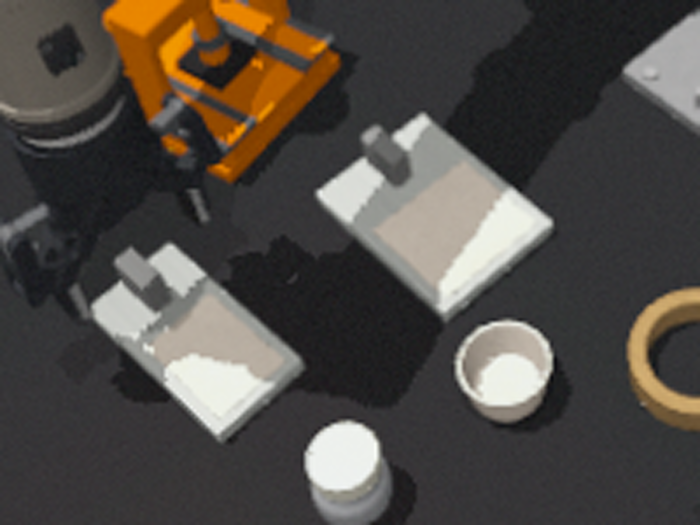

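{"fn": "play_rows", "kwargs": {
  "targets": [
    {"x": 0, "y": 0, "z": 0, "ax": 0, "ay": 0, "az": 0, "fingers": 1},
    {"x": 0, "y": 0, "z": 0, "ax": 0, "ay": 0, "az": 0, "fingers": 1}
  ]
}}

```text
time: 4.95
ee_pos: [0.4678, -0.316, 0.0397]
tcp_rot: [0.005, -0.061, 0.998, 0.0]
ft_force: [0.3, -0.1, -0.5]
opening: 0.0853
```

```bash
python3 - <<'E'
from h import *
go([.4624,-.3178,.018],yaw=186.6)
E
```

```text
t 4.95 p [ 0.4678 -0.316   0.0397] xang -173.05 f [ 0.35 -0.1  -0.49] op 0.0853
units [ 0.1  -0.02  0.36] len 0.36
turn units [-0.    0.1   0.06]
```

Settled. I'll correct the pose and lower to the grasp.

{"fn": "play_rows", "kwargs": {
  "targets": [
    {"x": 0.1, "y": -0.02, "z": 0.2, "ax": 0, "ay": 0.1, "az": 0.06, "fingers": 1},
    {"x": 0, "y": 0, "z": 0.16, "ax": 0, "ay": 0, "az": 0, "fingers": 1},
    {"x": 0, "y": 0, "z": 0, "ax": 0, "ay": 0, "az": 0, "fingers": 1},
    {"x": 0, "y": 0, "z": 0, "ax": 0, "ay": 0, "az": 0, "fingers": 1}
  ]
}}

```text
time: 5.45
ee_pos: [0.4618, -0.3178, 0.0174]
tcp_rot: [-0.001, -0.058, 0.998, 0.0]
ft_force: [0.2, -0.2, -1.2]
opening: 0.0855
```

```bash
python3 - <<'E'
from h import *
go([.4624,-.3178,.018],yaw=186.6)
E
```

```text
t 5.45 p [ 0.4618 -0.3178  0.0174] xang -173.4 f [ 0.17 -0.19 -1.21] op 0.0855
units [-0.01 -0.   -0.01] len 0.01
turn units [ 0.   -0.01 -0.  ]
```

{"fn": "play_rows", "kwargs": {
  "targets": [
    {"x": 0, "y": 0, "z": 0, "ax": 0, "ay": 0, "az": 0, "fingers": -1},
    {"x": 0, "y": 0, "z": 0, "ax": 0, "ay": 0, "az": 0, "fingers": -1},
    {"x": 0, "y": 0, "z": 0, "ax": 0, "ay": 0, "az": 0, "fingers": -1},
    {"x": 0, "y": 0, "z": 0, "ax": 0, "ay": 0, "az": 0, "fingers": -1},
    {"x": 0, "y": 0, "z": 0, "ax": 0, "ay": 0, "az": 0, "fingers": -1},
    {"x": 0, "y": 0, "z": 0, "ax": 0, "ay": 0, "az": 0, "fingers": -1}
  ]
}}

```text
time: 6.2
ee_pos: [0.462, -0.318, 0.0179]
tcp_rot: [-0.0, -0.058, 0.998, -0.0]
ft_force: [0.1, -0.2, 2.9]
opening: 0.0144
```

{"fn": "play_rows", "kwargs": {
  "targets": [
    {"x": 0, "y": 0, "z": -0.2, "ax": 0, "ay": 0, "az": 0, "fingers": -1},
    {"x": 0, "y": 0, "z": -0.4, "ax": 0, "ay": 0, "az": 0, "fingers": -1},
    {"x": 0, "y": 0, "z": -0.5, "ax": 0, "ay": 0, "az": 0, "fingers": -1},
    {"x": 0, "y": 0, "z": -0.4, "ax": 0, "ay": 0, "az": 0, "fingers": -1},
    {"x": 0, "y": 0, "z": -0.2, "ax": 0, "ay": 0, "az": 0, "fingers": -1},
    {"x": 0, "y": 0, "z": 0, "ax": 0, "ay": 0, "az": 0, "fingers": -1}
  ]
}}

```text
time: 6.95
ee_pos: [0.4622, -0.3177, 0.1201]
tcp_rot: [0.0, -0.058, 0.998, -0.0]
ft_force: [-0.3, -0.3, -2.2]
opening: 0.0148
```

```bash
python3 - <<'E'
from h import *
go([.462,.1083,.12],yaw=183.0)
im,_=grab('scene','scene2')
cv2.imwrite('pics/s2c.png',cv2.resize(im[200:350,60:260][:,:,::-1],None,fx=3.5,fy=3.5,interpolation=cv2.INTER_CUBIC))
E
```

```text
t 6.95 p [ 0.4622 -0.3177  0.1201] xang -173.38 f [-0.29 -0.28 -2.19] op 0.0148
units [-0.82  7.05 -0.  ] len 7.05
turn units [-0.    0.    0.63]
```

View pics/s2c.png

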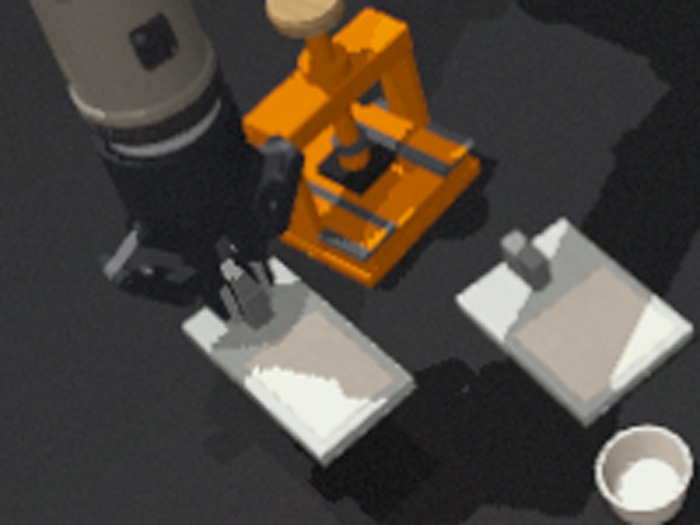

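{"fn": "play_rows", "kwargs": {
  "targets": [
    {"x": -0.4, "y": 0.1, "z": 0, "ax": 0, "ay": 0, "az": 0, "fingers": -1},
    {"x": -0.4, "y": 0.3, "z": 0, "ax": 0, "ay": 0, "az": 0, "fingers": -1},
    {"x": -0.25, "y": 0.5, "z": 0, "ax": 0, "ay": 0, "az": 0, "fingers": -1},
    {"x": -0.1, "y": 0.6, "z": 0, "ax": 0, "ay": 0, "az": 0, "fingers": -1},
    {"x": -0.1, "y": 0.7, "z": 0, "ax": 0, "ay": 0, "az": 0, "fingers": -1},
    {"x": -0.1, "y": 0.8, "z": 0, "ax": 0, "ay": 0, "az": 0, "fingers": -1},
    {"x": 0, "y": 0.8, "z": 0, "ax": 0, "ay": 0, "az": 0, "fingers": -1},
    {"x": 0, "y": 0.8, "z": 0, "ax": 0, "ay": 0, "az": 0, "fingers": -1},
    {"x": 0.1, "y": 0.8, "z": 0, "ax": 0, "ay": 0, "az": 0.2, "fingers": -1},
    {"x": 0.2, "y": 0.7, "z": 0, "ax": 0, "ay": 0, "az": 0.2, "fingers": -1},
    {"x": 0.2, "y": 0.5, "z": 0, "ax": 0, "ay": 0, "az": 0.23, "fingers": -1},
    {"x": 0, "y": 0.3, "z": 0, "ax": 0, "ay": 0, "az": 0, "fingers": -1}
  ]
}}

```text
time: 8.5
ee_pos: [0.4671, 0.1031, 0.1189]
tcp_rot: [-0.001, -0.028, 1.0, 0.0]
ft_force: [1.1, -0.6, -2.8]
opening: 0.0149
```

{"fn": "play_rows", "kwargs": {
  "targets": [
    {"x": 0, "y": 0, "z": 0, "ax": 0, "ay": 0, "az": 0, "fingers": -1},
    {"x": 0, "y": 0, "z": 0, "ax": 0, "ay": 0, "az": 0, "fingers": -1}
  ]
}}

```text
time: 8.75
ee_pos: [0.4688, 0.099, 0.1196]
tcp_rot: [-0.0, -0.025, 1.0, -0.001]
ft_force: [0.1, -0.3, -2.0]
opening: 0.0153
```

```bash
python3 - <<'E'
from h import *
O=np.array([.666,.119]); a=np.radians(3); ex=np.array([np.cos(a),np.sin(a)])
p=O-.2*ex; print(p)
go([*p,.055],yaw=183.0)
im,_=grab('scene','scene3')
cv2.imwrite('pics/s3c.png',cv2.resize(im[160:310,180:380][:,:,::-1],None,fx=3.5,fy=3.5,interpolation=cv2.INTER_CUBIC))
im,_=grab('top','top3')
cv2.imwrite('pics/t3c.png',cv2.resize(im[120:270,200:350][:,:,::-1],None,fx=4,fy=4,interpolation=cv2.INTER_CUBIC))
E
```

```text
[0.46627409 0.10853281]
t 8.75 p [0.4688 0.099  0.1196] xang -177.11 f [ 0.09 -0.31 -1.98] op 0.0153
units [0.03 0.16 1.08] len 1.08
turn units [-0.01 -0.   -0.02]
```

View pics/s3c.png

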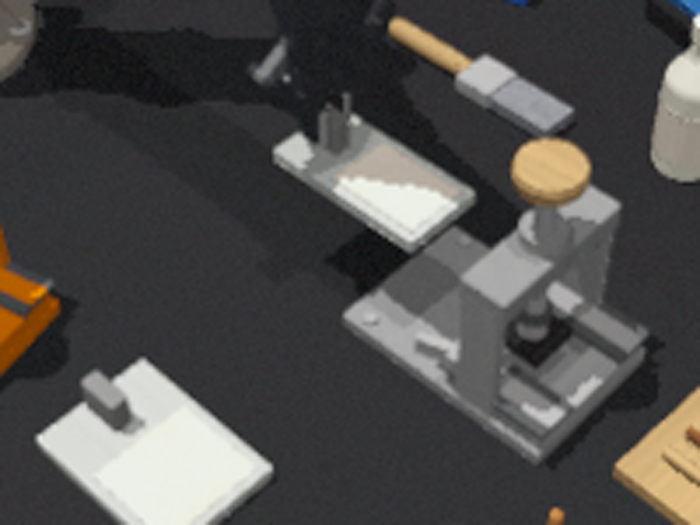

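View pics/t3c.png

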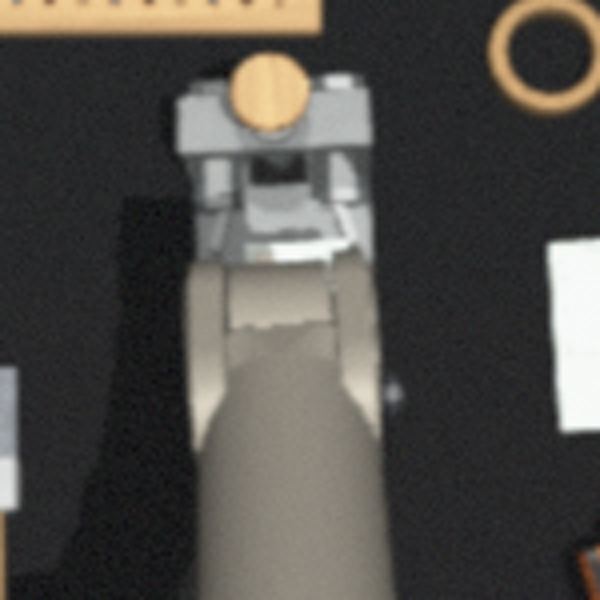

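```bash
cat > m3.py <<'E'
from h import *
import sys
tag=sys.argv[1]; x0,y0,x1,y1=map(int,sys.argv[2:6])
z=np.load(f'pics/{tag}.npz'); d=z['d']; im=z['im']
ys,xs=np.mgrid[y0:y1,x0:x1]; uv=np.c_[xs.ravel(),ys.ravel()]; X=dep('scene',uv,d)
s=ctrl.get_state(); zt=s['ee_pos'][2]-.0179+.012
ok=(d[uv[:,1],uv[:,0]]>0)&(abs(X[:,2]-zt)<.02)&(im[uv[:,1],uv[:,0]].min(1)>130)
q=X[ok]; A=np.c_[q[:,:2]-q[:,:2].mean(0),np.ones(len(q))]; c,*_=np.linalg.lstsq(A,q[:,2],rcond=None)
print(len(q),q.mean(0),'slopes',c,'expected top z',zt)
r=cv2.minAreaRect(q[:,:2].astype(np.float32)*1000); print(r)
E
python3 m3.py scene3 255 190 320 235
```

```text
800 [0.53660023 0.09753047 0.11378287] slopes [-0.00325271  0.00282423  0.11378287] expected top z 0.11369549258613211
((519.5403442382812, 101.02935791015625), (141.04917907714844, 73.43831634521484), 2.49526309967041)
```

{"fn": "play_rows", "kwargs": {
  "targets": [
    {"x": 0, "y": 0.16, "z": 0.3, "ax": 0, "ay": 0, "az": 0, "fingers": -1},
    {"x": 0, "y": 0, "z": 0.5, "ax": 0, "ay": 0, "az": 0, "fingers": -1},
    {"x": 0, "y": 0, "z": 0.4, "ax": 0, "ay": 0, "az": 0, "fingers": -1},
    {"x": 0, "y": 0, "z": 0.13, "ax": 0, "ay": 0, "az": 0, "fingers": -1},
    {"x": 0, "y": 0, "z": 0, "ax": 0, "ay": 0, "az": 0, "fingers": -1},
    {"x": 0, "y": 0, "z": 0, "ax": 0, "ay": 0, "az": 0, "fingers": -1}
  ]
}}

```text
time: 9.6
ee_pos: [0.4685, 0.1099, 0.0407]
tcp_rot: [0.0, -0.026, 1.0, 0.0]
ft_force: [-0.8, -0.1, -2.9]
opening: 0.0149
```

```bash
python3 - <<'E'
from h import *
O=np.array([.666,.119]); a=np.radians(3); ex=np.array([np.cos(a),np.sin(a)])
go([*(O-.2*ex),.034],yaw=183.0)
im,_=grab('scene','scene4')
cv2.imwrite('pics/s4c.png',cv2.resize(im[180:300,240:380][:,:,::-1],None,fx=5,fy=5,interpolation=cv2.INTER_CUBIC))
E
python3 m3.py scene4 255 190 330 260
```

```text
t 9.6 p [0.4685 0.1099 0.0407] xang -177.04 f [-0.76 -0.1  -2.93] op 0.0149
units [ 0.04 -0.02  0.11] len 0.11
turn units [ 0.01  0.01 -0.01]
854 [0.54244093 0.10700861 0.03295881] slopes [-0.03857418  0.0075853   0.03295881] expected top z 0.034851993903206355
((493.5289611816406, 155.1664276123047), (156.10360717773438, 294.5738830566406), 31.87425994873047)
```

View pics/s4c.png

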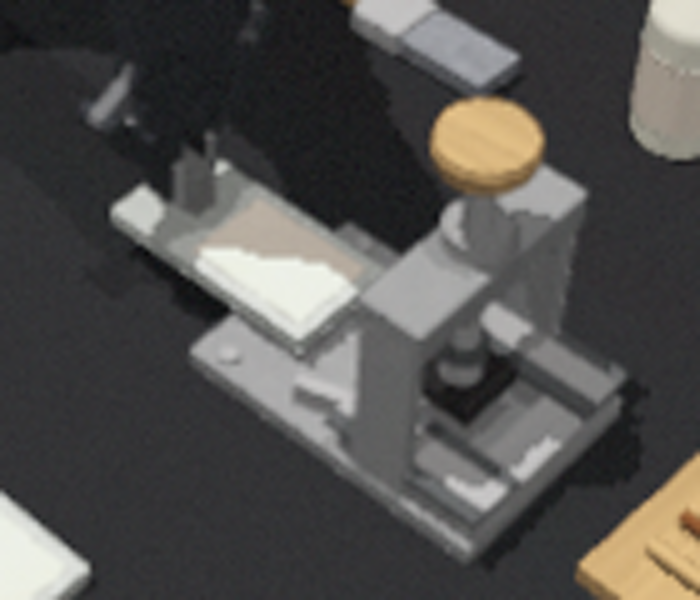

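{"fn": "play_rows", "kwargs": {
  "targets": [
    {"x": 0, "y": -0.01, "z": 0.1, "ax": 0, "ay": 0, "az": 0, "fingers": -1},
    {"x": 0, "y": 0, "z": 0.04, "ax": 0, "ay": 0, "az": 0, "fingers": -1},
    {"x": 0, "y": 0, "z": 0, "ax": 0, "ay": 0, "az": 0, "fingers": -1},
    {"x": -0.15, "y": 0, "z": 0, "ax": 0, "ay": 0, "az": 0, "fingers": -1},
    {"x": -0.15, "y": 0, "z": 0, "ax": 0, "ay": 0, "az": 0, "fingers": -1},
    {"x": -0.15, "y": 0, "z": 0, "ax": 0, "ay": 0, "az": 0, "fingers": -1},
    {"x": -0.1, "y": 0, "z": 0, "ax": 0, "ay": 0, "az": 0, "fingers": -1},
    {"x": 0, "y": 0, "z": 0, "ax": 0, "ay": 0, "az": 0, "fingers": -1},
    {"x": 0, "y": 0, "z": 0, "ax": 0, "ay": 0, "az": 0, "fingers": -1}
  ]
}}

```text
time: 10.78
ee_pos: [0.4952, 0.1109, 0.0316]
tcp_rot: [-0.006, -0.026, 1.0, 0.001]
ft_force: [-13.5, -1.9, 17.5]
opening: 0.0153
```

```bash
python3 - <<'E'
from h import *
O=np.array([.666,.119]); a=np.radians(3); ex=np.array([np.cos(a),np.sin(a)])
go([*(O-.083*ex),.032],yaw=183.0)
im,_=grab('scene','scene5')
cv2.imwrite('pics/s5c.png',cv2.resize(im[180:300,240:380][:,:,::-1],None,fx=5,fy=5,interpolation=cv2.INTER_CUBIC))
im,_=grab('top','top5')
cv2.imwrite('pics/t5c.png',cv2.resize(im[125:215,235:305][:,:,::-1],None,fx=6,fy=6,interpolation=cv2.INTER_CUBIC))
E
```

```text
t 10.78 p [0.4952 0.1109 0.0316] xang -177.0 f [-13.5   -1.9   17.49] op 0.0153
units [-1.47 -0.01 -0.03] len 1.47
turn units [ 0.02 -0.13 -0.  ]
```

View pics/s5c.png

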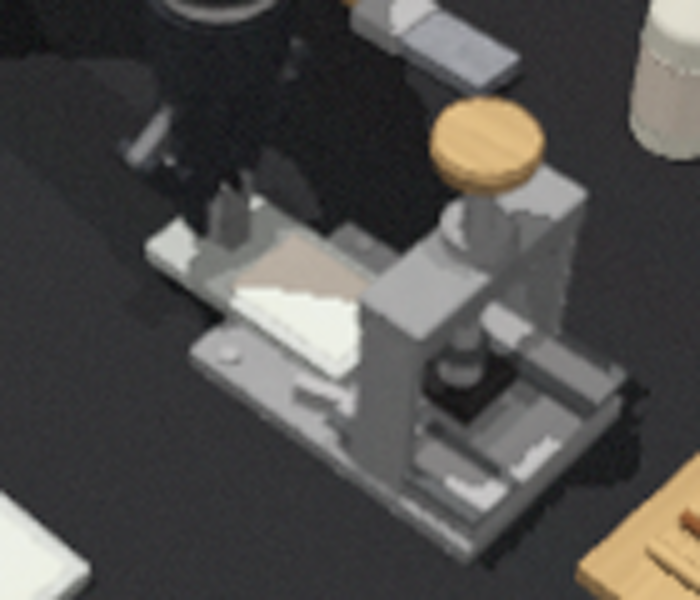

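View pics/t5c.png

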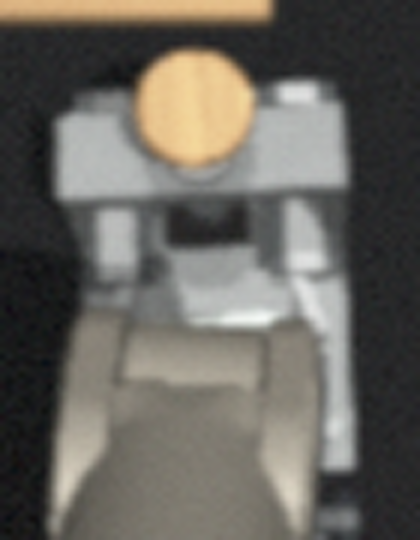

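{"fn": "play_rows", "kwargs": {
  "targets": [
    {"x": 0, "y": 0, "z": -0.02, "ax": 0, "ay": 0, "az": 0, "fingers": -1},
    {"x": 0, "y": 0, "z": 0, "ax": 0, "ay": 0, "az": 0, "fingers": -1},
    {"x": 0, "y": 0, "z": 0, "ax": 0, "ay": 0, "az": 0, "fingers": -1}
  ]
}}

```text
time: 11.25
ee_pos: [0.5008, 0.1111, 0.0324]
tcp_rot: [-0.0, -0.026, 1.0, -0.0]
ft_force: [-0.0, -0.1, -2.0]
opening: 0.0147
```

```bash
python3 - <<'E'
from h import *
O=np.array([.666,.119]); a=np.radians(3); ex=np.array([np.cos(a),np.sin(a)])
go([*(O-.083*ex),.032],yaw=183.0)
print(ctrl.get_state()['wrist_torque'])
E
```

```text
t 11.25 p [0.5008 0.1111 0.0324] xang -177.0 f [-0.03 -0.1  -2.03] op 0.0147
units [-1.37 -0.01  0.01] len 1.37
turn units [-0.   -0.01 -0.  ]
[0.0401681  0.08054888 0.06634039]
```

{"fn": "play_rows", "kwargs": {
  "targets": [
    {"x": -0.15, "y": 0, "z": 0, "ax": 0, "ay": 0, "az": 0, "fingers": -1},
    {"x": -0.15, "y": 0, "z": 0, "ax": 0, "ay": 0, "az": 0, "fingers": -1},
    {"x": 0, "y": 0, "z": 0, "ax": 0, "ay": 0, "az": 0, "fingers": -1},
    {"x": 0, "y": 0, "z": 0, "ax": 0, "ay": 0, "az": 0, "fingers": -1}
  ]
}}

```text
time: 11.75
ee_pos: [0.5183, 0.1119, 0.0324]
tcp_rot: [-0.001, -0.026, 1.0, -0.0]
ft_force: [0.1, 0.1, -2.0]
opening: 0.0149
```

```bash
cat > st.py <<'E'
from h import *
O=np.array([.666,.119]); a=np.radians(3); ex=np.array([np.cos(a),np.sin(a)])
go([*(O-.083*ex),.032],yaw=183.0)
print(ctrl.get_state()['wrist_torque'])
E
python3 st.py
```

```text
t 11.75 p [0.5183 0.1119 0.0324] xang -177.01 f [ 0.09  0.06 -2.02] op 0.0149
units [-1.08 -0.01  0.  ] len 1.08
turn units [-0.   -0.02 -0.  ]
[-0.04366777  0.14656829  0.00560581]
```

{"fn": "play_rows", "kwargs": {
  "targets": [
    {"x": -0.15, "y": 0, "z": 0, "ax": 0, "ay": 0, "az": 0, "fingers": -1},
    {"x": -0.15, "y": 0, "z": 0, "ax": 0, "ay": 0, "az": 0, "fingers": -1},
    {"x": -0.15, "y": 0, "z": 0, "ax": 0, "ay": 0, "az": 0, "fingers": -1},
    {"x": 0, "y": 0, "z": 0, "ax": 0, "ay": 0, "az": 0, "fingers": -1},
    {"x": 0, "y": 0, "z": 0, "ax": 0, "ay": 0, "az": 0, "fingers": -1}
  ]
}}

```text
time: 12.38
ee_pos: [0.5451, 0.1133, 0.0324]
tcp_rot: [-0.001, -0.026, 1.0, -0.0]
ft_force: [-0.4, 1.2, -2.1]
opening: 0.015
```

```bash
python3 st.py; python3 - <<'E'
from h import *
im,_=grab('scene','scene6')
cv2.imwrite('pics/s6c.png',cv2.resize(im[180:300,240:380][:,:,::-1],None,fx=5,fy=5,interpolation=cv2.INTER_CUBIC))
E
```

```text
t 12.38 p [0.5451 0.1133 0.0324] xang -177.01 f [-0.41  1.16 -2.13] op 0.015
units [-0.63 -0.01  0.01] len 0.63
turn units [-0.   -0.02 -0.  ]
[-0.04642835  0.09030267 -0.0123229 ]
```

View pics/s6c.png

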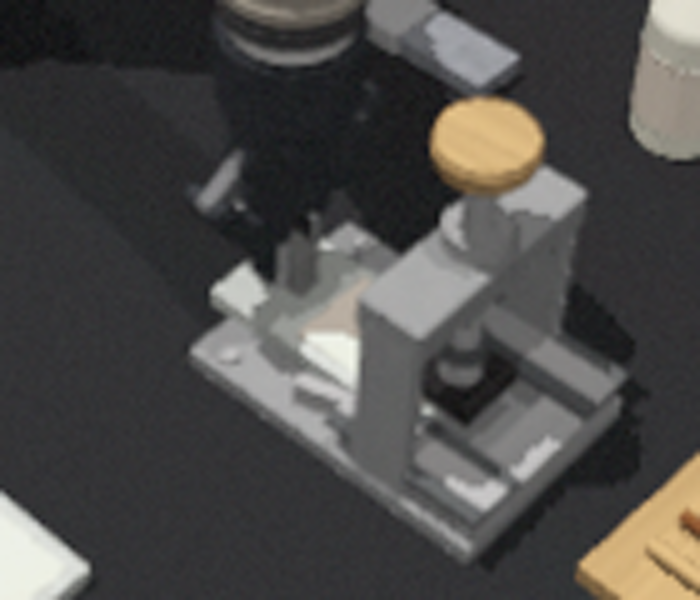

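{"fn": "play_rows", "kwargs": {
  "targets": [
    {"x": -0.15, "y": 0, "z": 0, "ax": 0, "ay": 0, "az": 0, "fingers": -1},
    {"x": -0.15, "y": 0, "z": 0, "ax": 0, "ay": 0, "az": 0, "fingers": -1},
    {"x": -0.15, "y": 0, "z": 0, "ax": 0, "ay": 0, "az": 0, "fingers": -1},
    {"x": 0, "y": 0, "z": 0, "ax": 0, "ay": 0, "az": 0, "fingers": -1},
    {"x": 0, "y": 0, "z": 0, "ax": 0, "ay": 0, "az": 0, "fingers": -1}
  ]
}}

```text
time: 13.05
ee_pos: [0.572, 0.1147, 0.0323]
tcp_rot: [-0.001, -0.026, 1.0, -0.0]
ft_force: [-0.0, 0.1, -2.1]
opening: 0.0146
```

```bash
python3 st.py
```

```text
t 13.05 p [0.572  0.1147 0.0323] xang -177.01 f [-0.01  0.12 -2.09] op 0.0146
units [-0.18 -0.01  0.  ] len 0.18
turn units [-0.   -0.02 -0.  ]
[-0.00272019  0.1175283  -0.05838774]
```

{"fn": "play_rows", "kwargs": {
  "targets": [
    {"x": -0.07, "y": 0, "z": 0, "ax": 0, "ay": 0, "az": 0, "fingers": -1},
    {"x": -0.05, "y": 0, "z": 0, "ax": 0, "ay": 0, "az": 0, "fingers": -1},
    {"x": 0, "y": 0, "z": 0, "ax": 0, "ay": 0, "az": 0, "fingers": -1},
    {"x": 0, "y": 0, "z": 0, "ax": 0, "ay": 0, "az": 0, "fingers": -1}
  ]
}}

```text
time: 13.55
ee_pos: [0.5794, 0.1152, 0.0324]
tcp_rot: [-0.001, -0.026, 1.0, 0.0]
ft_force: [0.3, -0.6, -2.8]
opening: 0.0147
```

```bash
python3 st.py
```

```text
t 13.55 p [0.5794 0.1152 0.0324] xang -177.01 f [ 0.26 -0.63 -2.78] op 0.0147
units [-0.06 -0.01  0.01] len 0.06
turn units [ 0.   -0.01 -0.  ]
[0.04666071 0.07373051 0.00952155]
```

Next I'll creep forward in small steps until the end stop shows as a contact force.

{"fn": "play_rows", "kwargs": {
  "targets": [
    {"x": -0.04, "y": 0, "z": 0, "ax": 0, "ay": 0, "az": 0, "fingers": -1},
    {"x": 0, "y": 0, "z": 0, "ax": 0, "ay": 0, "az": 0, "fingers": -1},
    {"x": 0, "y": 0, "z": 0, "ax": 0, "ay": 0, "az": 0, "fingers": -1}
  ]
}}

```text
time: 13.92
ee_pos: [0.582, 0.1154, 0.0325]
tcp_rot: [-0.0, -0.026, 1.0, 0.0]
ft_force: [-0.0, 0.1, -2.8]
opening: 0.0149
```

{"fn": "play_rows", "kwargs": {
  "targets": [
    {"x": -0.03, "y": 0, "z": 0, "ax": 0, "ay": 0, "az": 0, "fingers": -1},
    {"x": 0, "y": 0, "z": 0, "ax": 0, "ay": 0, "az": 0, "fingers": -1},
    {"x": 0, "y": 0, "z": 0, "ax": 0, "ay": 0, "az": 0, "fingers": -1}
  ]
}}

```text
time: 14.3
ee_pos: [0.5822, 0.1153, 0.032]
tcp_rot: [-0.002, -0.026, 1.0, -0.0]
ft_force: [-6.0, -0.6, -0.7]
opening: 0.0148
```

{"fn": "play_rows", "kwargs": {
  "targets": [
    {"x": 0, "y": 0, "z": 0.01, "ax": 0, "ay": 0, "az": 0, "fingers": -1},
    {"x": 0, "y": 0, "z": 0, "ax": 0, "ay": 0, "az": 0, "fingers": -0.5},
    {"x": 0, "y": 0, "z": 0, "ax": 0, "ay": 0, "az": 0, "fingers": 0.3},
    {"x": 0, "y": 0, "z": 0, "ax": 0, "ay": 0, "az": 0, "fingers": 0.3},
    {"x": 0, "y": 0, "z": 0, "ax": 0, "ay": 0, "az": 0, "fingers": 0.3}
  ]
}}

```text
time: 14.92
ee_pos: [0.5842, 0.1155, 0.0321]
tcp_rot: [0.0, -0.026, 1.0, 0.0]
ft_force: [0.2, -0.4, -0.1]
opening: 0.0556
```

```bash
python3 st.py
```

```text
t 14.93 p [0.5842 0.1155 0.0321] xang -177.0 f [ 0.18 -0.44 -0.11] op 0.0556
units [ 0.02 -0.01  0.  ] len 0.02
turn units [ 0.  0. -0.]
[ 0.03853193  0.02061916 -0.03654661]
```

{"fn": "play_rows", "kwargs": {
  "targets": [
    {"x": 0, "y": 0, "z": -0.3, "ax": 0, "ay": 0, "az": 0, "fingers": 0.3},
    {"x": 0, "y": 0, "z": -0.5, "ax": 0, "ay": 0, "az": 0, "fingers": 0.3},
    {"x": 0.3, "y": 0, "z": -0.5, "ax": 0, "ay": 0, "az": 0, "fingers": 0.3},
    {"x": 0.5, "y": 0, "z": -0.6, "ax": 0, "ay": 0, "az": 0, "fingers": 0.3},
    {"x": 0.6, "y": 0, "z": -0.8, "ax": 0, "ay": 0, "az": 0, "fingers": 0.3},
    {"x": 0.6, "y": 0, "z": -0.8, "ax": 0, "ay": 0, "az": 0, "fingers": -1},
    {"x": 0.5, "y": 0, "z": -0.7, "ax": 0, "ay": 0, "az": 0, "fingers": -1},
    {"x": 0.3, "y": 0, "z": -0.4, "ax": 0, "ay": 0, "az": 0, "fingers": -1},
    {"x": 0, "y": 0, "z": 0, "ax": 0, "ay": 0, "az": 0, "fingers": -1},
    {"x": 0, "y": 0, "z": 0, "ax": 0, "ay": 0, "az": 0, "fingers": -1}
  ]
}}

```text
time: 16.18
ee_pos: [0.4163, 0.1063, 0.3079]
tcp_rot: [-0.0, -0.026, 1.0, 0.0]
ft_force: [0.3, -0.8, -0.3]
opening: -0.0003
```

```bash
python3 st.py; python3 - <<'E'
from h import *
im,_=grab('scene','scene7')
a=cv2.resize(im[180:300,240:380][:,:,::-1],None,fx=3,fy=3,interpolation=cv2.INTER_CUBIC)
im,_=grab('top','top7')
b=cv2.resize(im[125:215,235:305][:,:,::-1],None,fx=4,fy=4,interpolation=cv2.INTER_CUBIC)
c=np.zeros((360,700,3),np.uint8);c[:,:420]=a;c[:,420:]=b; cv2.imwrite('pics/c7.png',c)
E
```

```text
t 16.18 p [0.4163 0.1063 0.3079] xang -177.04 f [ 0.25 -0.79 -0.32] op -0.0003
units [-2.79 -0.01  4.6 ] len 4.6
turn units [ 0.   -0.01 -0.01]
[-0.00912338  0.0300747   0.0155953 ]
```

View pics/c7.png

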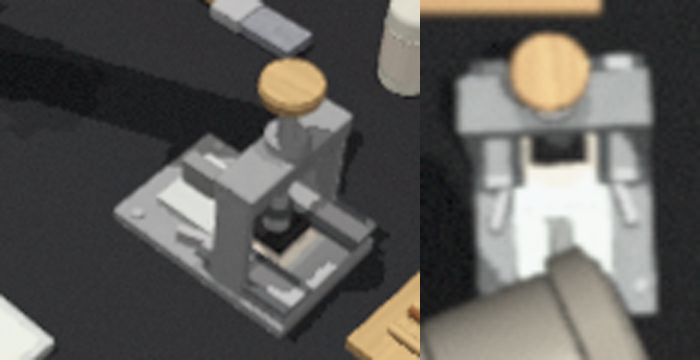

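```bash
python3 - <<'E'
from h import *
O=np.array([.666,.119]); a=np.radians(3); ex=np.array([np.cos(a),np.sin(a)]); ey=np.array([-ex[1],ex[0]])
W=lambda x,y,z: [*(O+x*ex+y*ey),z]
im=np.load('pics/scene7.npz')['im'][:,:,::-1]
F=6;x0,y0=270,215
c=cv2.resize(im[y0:300,x0:370],None,fx=F,fy=F,interpolation=cv2.INTER_CUBIC)
for (p,col) in [((35,-35,26),(0,0,255)),((35,35,26),(0,0,255)),((-105,-35,26),(0,255,0)),((-105,35,26),(0,255,0)),((-65,-8,56),(255,0,0)),((-65,8,56),(255,0,0)),((-130,-65,14),(0,255,255)),((60,-65,14),(0,255,255)),((60,65,14),(0,255,255)),((-130,65,14),(0,255,255))]:
    u=(proj('scene',[W(*(np.array(p)/1000))])[0]-[x0-.5,y0-.5])*F; cv2.circle(c,tuple(u.astype(int)),4,col,1)
cv2.imwrite('pics/c7b.png',c)
E
```

```text
(no output)
```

View pics/c7b.png

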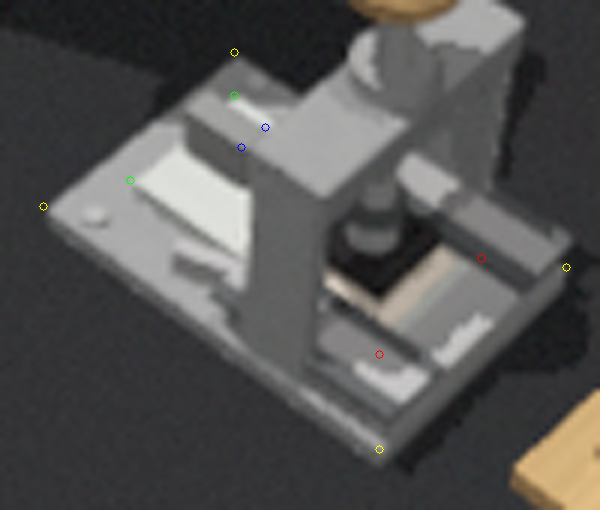

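{"fn": "play_rows", "kwargs": {
  "targets": [
    {"x": -0.3, "y": 0, "z": 0, "ax": 0, "ay": 0, "az": 0, "fingers": -1},
    {"x": -0.6, "y": 0, "z": 0, "ax": 0, "ay": 0, "az": 0, "fingers": -1},
    {"x": -0.8, "y": 0, "z": 0, "ax": 0, "ay": 0, "az": 0, "fingers": -1},
    {"x": -0.8, "y": 0, "z": 0, "ax": 0, "ay": 0, "az": 0, "fingers": -1},
    {"x": -0.8, "y": 0, "z": 0.2, "ax": 0, "ay": 0, "az": 0, "fingers": -1},
    {"x": -0.6, "y": 0, "z": 0.4, "ax": 0, "ay": 0, "az": 0, "fingers": -1},
    {"x": -0.27, "y": 0, "z": 0.4, "ax": 0, "ay": 0, "az": 0, "fingers": -1},
    {"x": 0, "y": 0, "z": 0.2, "ax": 0, "ay": 0, "az": 0, "fingers": -1},
    {"x": 0, "y": 0, "z": 0, "ax": 0, "ay": 0, "az": 0, "fingers": -1},
    {"x": 0, "y": 0, "z": 0, "ax": 0, "ay": 0, "az": 0, "fingers": -1}
  ]
}}

```text
time: 17.52
ee_pos: [0.666, 0.1197, 0.2369]
tcp_rot: [0.0, -0.026, 1.0, 0.0]
ft_force: [-0.4, -0.7, 0.7]
opening: -0.0003
```

```bash
python3 - <<'E'
from h import *
go([.666,.119,.21],yaw=183.0)
im,_=grab('scene','scene8')
cv2.imwrite('pics/c8.png',cv2.resize(im[140:260,280:400][:,:,::-1],None,fx=5,fy=5,interpolation=cv2.INTER_CUBIC))
E
```

```text
t 17.52 p [0.666  0.1197 0.2369] xang -177.01 f [-0.37 -0.66  0.68] op -0.0003
units [ 0.   -0.01  0.45] len 0.45
turn units [ 0.  0. -0.]
```

View pics/c8.png

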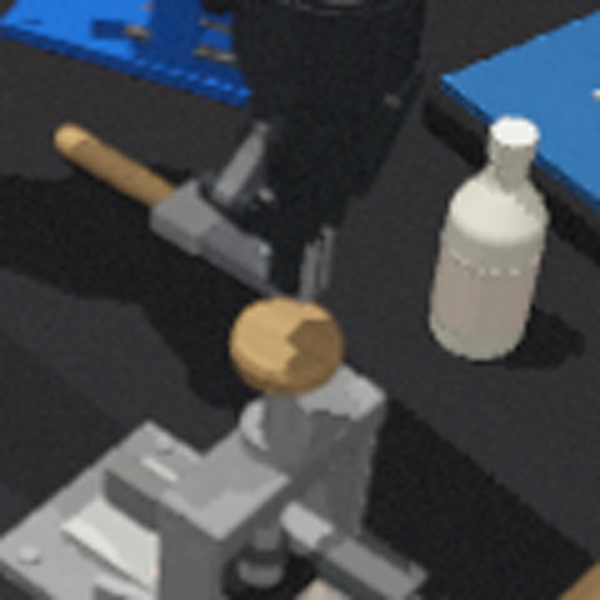

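{"fn": "play_rows", "kwargs": {
  "targets": [
    {"x": 0, "y": -0.01, "z": 0.2, "ax": 0, "ay": 0, "az": 0, "fingers": -1},
    {"x": 0, "y": 0, "z": 0.18, "ax": 0, "ay": 0, "az": 0, "fingers": -1},
    {"x": 0, "y": 0, "z": 0, "ax": 0, "ay": 0, "az": 0, "fingers": -1},
    {"x": 0, "y": 0, "z": 0, "ax": 0, "ay": 0, "az": 0, "fingers": -1}
  ]
}}

```text
time: 18.08
ee_pos: [0.6661, 0.1192, 0.213]
tcp_rot: [-0.0, -0.026, 1.0, -0.0]
ft_force: [1.2, 0.4, -0.1]
opening: -0.0001
```

{"fn": "play_rows", "kwargs": {
  "targets": [
    {"x": 0, "y": 0, "z": 0.04, "ax": 0, "ay": 0, "az": 0, "fingers": -1},
    {"x": 0, "y": 0, "z": 0, "ax": 0, "ay": 0, "az": 0, "fingers": -1},
    {"x": 0, "y": 0, "z": 0, "ax": 0, "ay": 0, "az": 0, "fingers": -1}
  ]
}}

```text
time: 18.45
ee_pos: [0.6661, 0.1192, 0.2107]
tcp_rot: [-0.0, -0.026, 1.0, 0.0]
ft_force: [0.6, 0.9, -0.3]
opening: 0.0001
```

{"fn": "play_rows", "kwargs": {
  "targets": [
    {"x": 0, "y": 0, "z": 0.05, "ax": 0, "ay": 0, "az": 0, "fingers": -1},
    {"x": 0, "y": 0, "z": 0, "ax": 0, "ay": 0, "az": 0, "fingers": -1},
    {"x": 0, "y": 0, "z": 0, "ax": 0, "ay": 0, "az": 0, "fingers": -1}
  ]
}}

```text
time: 18.82
ee_pos: [0.6663, 0.1191, 0.208]
tcp_rot: [-0.0, -0.026, 1.0, 0.0]
ft_force: [0.6, -0.8, 3.0]
opening: 0.0
```

{"fn": "play_rows", "kwargs": {
  "targets": [
    {"x": 0, "y": 0, "z": 0.06, "ax": 0, "ay": 0, "az": 0, "fingers": -1},
    {"x": 0, "y": 0, "z": 0.06, "ax": 0, "ay": 0, "az": 0, "fingers": -1},
    {"x": 0, "y": 0, "z": 0.06, "ax": 0, "ay": 0, "az": 0, "fingers": -1},
    {"x": 0, "y": 0, "z": 0, "ax": 0, "ay": 0, "az": 0, "fingers": -1},
    {"x": 0, "y": 0, "z": 0, "ax": 0, "ay": 0, "az": 0, "fingers": -1}
  ]
}}

```text
time: 19.45
ee_pos: [0.6663, 0.1192, 0.1977]
tcp_rot: [-0.0, -0.026, 1.0, 0.0]
ft_force: [-1.1, 0.3, 8.3]
opening: -0.0
```

{"fn": "play_rows", "kwargs": {
  "targets": [
    {"x": 0, "y": 0, "z": 0.06, "ax": 0, "ay": 0, "az": 0, "fingers": -1},
    {"x": 0, "y": 0, "z": 0.05, "ax": 0, "ay": 0, "az": 0, "fingers": -1},
    {"x": 0, "y": 0, "z": 0, "ax": 0, "ay": 0, "az": 0, "fingers": -1},
    {"x": 0, "y": 0, "z": 0, "ax": 0, "ay": 0, "az": 0, "fingers": -1},
    {"x": 0, "y": 0, "z": 0, "ax": 0, "ay": 0, "az": 0, "fingers": -1}
  ]
}}

```text
time: 20.08
ee_pos: [0.6664, 0.1191, 0.1921]
tcp_rot: [0.0, -0.026, 1.0, 0.0]
ft_force: [-3.1, 0.6, 11.1]
opening: -0.0003
```

{"fn": "play_rows", "kwargs": {
  "targets": [
    {"x": 0, "y": 0, "z": 0.04, "ax": 0, "ay": 0, "az": 0, "fingers": -1},
    {"x": 0, "y": 0, "z": 0, "ax": 0, "ay": 0, "az": 0, "fingers": -1},
    {"x": 0, "y": 0, "z": 0, "ax": 0, "ay": 0, "az": 0, "fingers": -1},
    {"x": 0, "y": 0, "z": 0, "ax": 0, "ay": 0, "az": 0, "fingers": -1},
    {"x": 0, "y": 0, "z": 0, "ax": 0, "ay": 0, "az": 0, "fingers": -1},
    {"x": 0, "y": 0, "z": 0, "ax": 0, "ay": 0, "az": 0, "fingers": -1}
  ]
}}

```text
time: 20.82
ee_pos: [0.6664, 0.1191, 0.1901]
tcp_rot: [0.0, -0.026, 1.0, 0.001]
ft_force: [-3.4, 0.6, 13.5]
opening: -0.0001
```

```bash
python3 - <<'E'
from h import *
go([.666,.119,.19],yaw=183.0)
im,_=grab('scene','scene9')
a=cv2.resize(im[180:300,260:380][:,:,::-1],None,fx=5,fy=5,interpolation=cv2.INTER_CUBIC)
cv2.imwrite('pics/c9.png',a); im,_=grab('top','top9')
E
```

```text
t 20.82 p [0.6664 0.1191 0.1901] xang -177.0 f [-3.44  0.62 13.48] op -0.0001
units [ 0.01 -0.    0.  ] len 0.01
turn units [ 0.01  0.   -0.  ]
```

View pics/c9.png

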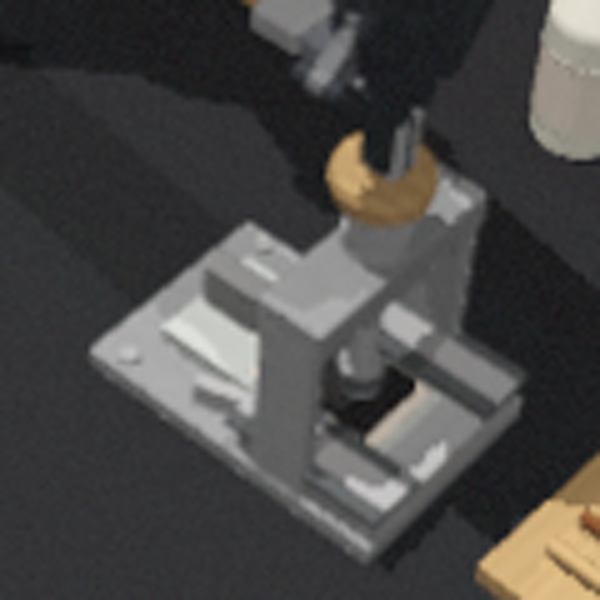

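View pics/top9.png

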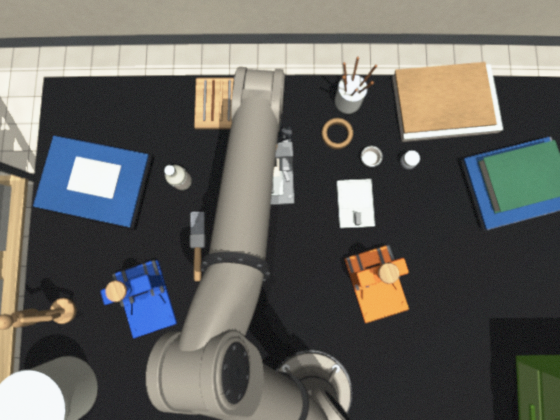

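```bash
python3 - <<'E'
from h import *
print(ctrl.finish_job()); s=ctrl.get_state(); print(s['time'],s['ee_pos'],s['ft_force'])
E
```

```text
the job is handed in; nothing more can be done
None
the job is handed in; nothing more can be done
```

The narrow cassette is home in the grey press, and I handed the job in at about 21 s with the closed fingertips holding the knob about 20 mm down. No verdict was reported.

- **Cassette:** I gripped it by the rib, slid it in, and met the end stop at about 6 N. That puts the grip at about x −84 mm in the press frame. I then opened the fingers and backed away, and the scene picture agreed with the cassette being home to about 3 mm.
- **Knob:** the last reading had the fingertips at z 0.190, with about 13.5 N upward on the tool. The expected force at 20 mm is 12 to 13 N with the foot on the cassette. A sideways force of about 3.4 N also showed while pressing.
- **Other things on the table:** in the last top picture, the wide cassette and the other listed things in view looked unmoved.
- **Failed or off along the way:**
  - The first move call was refused because its rows lacked some keys.
  - I set the cassette down on the ledge too hard, about 20 N down and 13 N of drag. I raised it about 1 mm before inserting.
  - One depth-based fit of the slab was spoilt by the press parts behind it, so I did not use it.

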